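Bleed the bench air tank through its locked valve

TASK

Let the air out of the large dust-off tank, the one with the dial gauge: unscrew the knurled lock nut on its valve counter-clockwise all the way up to its stop, then press the freed valve pin gently all the way down and keep it down until the gauge needle has dropped to zero, then let go so that the pin springs back. Do not touch the smaller tank, and leave the other things on the bench where they are.

Things in the scene. Friction and masses are not known exactly. Their poses are not given: they have to be found in the camera images.
- air_tank: the large grey air tank, fixed: a cylinder 240 mm long (own y), 100 mm thick, 112 mm high on two feet, with an aluminium block (60 mm in x, 160 in y) on top, its upper face 135 mm above the bench. Origin on the bench under the middle, z up. The valve stands upright on the block at own y = +40 mm; a flat gauge at y = -45 mm is 14 mm higher than the block. A capped outlet juts 20 mm from the block's -x side
- nut_center (a point): centre of the brass knurled lock nut on the valve: an upright cylinder 37 mm wide, 24 mm high; grip it across any diameter. Screwed home it is 45 mm above the block (180 mm above the bench), on a threaded stem 21 mm thick with a collar 28 mm wide, 4 mm high at its foot; the pin stands out above it. It climbs by itself as it is turned, 1.6 mm per rad (6 mm in all)
- lock_nut (a joint): turn of the lock nut in rad: 0 screwed home, grows counter-clockwise seen from above (unscrewing), stop at 3.8. It starts between 0 and 0.4, turns stiffly (0.06 N m) and stays where it is left. The pin is locked until it has turned past about 3.0
- pin_top (a point): middle of the flat top of the steel valve pin, which stands on the nut's axis: pin 12 mm thick with a head 16 mm wide, its top 222 mm above the bench when up, that is 30 mm above the top of the nut screwed home and 24 mm above it fully unscrewed. The pin moves straight down by 8 mm when freed
- valve_pin (a joint): how far the valve pin is pressed down in m: 0 up, 0.008 fully down at its stop. Its spring gives 3 N at the top and 8 N fully down and sends it back up when let go; while the nut locks it, it does not move
- gauge_center (a point): centre of the dial gauge's face, a white disc 54 mm wide in a dark bezel 60 mm wide facing up, 148 mm above the bench
- gauge_needle (a joint): turn of the gauge needle in rad: 0 is full pressure (as it starts), 2.6 is zero pressure (the needle turns counter-clockwise seen from above). It falls in about 1.5 s once the pin is pressed fully down, and stays at 2.6
- small_tank: a smaller grey tank, fixed, not to be touched: 160 mm long (own y), 80 mm in diameter, without a gauge, with a similar smaller valve at its middle that reaches 177 mm above the bench. Origin on the bench under its middle
- multimeter: a yellow hand multimeter lying on the bench, 150 x 78 x 47 mm, origin under its middle
- case_fan: a black square computer fan lying flat, 120 x 120 x 25 mm, origin under its middle
- screwdriver: a screwdriver with a red handle lying on the bench beyond the tanks, about 200 mm long, 26 mm high
Mind the look-alikes: they are no part of the job. What is shaped like the air_tank but blue is not meant.

How it is judged:
On the way, in this order (a step that is already met when the one before it is completed fails the run):
1. the lock nut is unscrewed to its stop (3.45 rad or more of 3.8) while the pin is still up and the gauge still shows pressure (value of joint lock_nut above 3.45 rad and value of joint valve_pin below 0.003 m and value of joint gauge_needle below 0.3 rad), for 0.2 s.
2. the pin is held fully down (6.5 mm or more of 8) with the gauge needle at zero (2.4 rad or more) (value of joint valve_pin above 0.0065 m and value of joint gauge_needle above 2.4 rad and value of joint lock_nut above 3.2 rad), for 0.2 s.
At the end, for the whole second after the job is handed in: The lock nut is still unscrewed (3.2 rad or more of 3.8), the pin is let go and up again (within 1.5 mm) and the gauge needle is at zero (2.4 rad or more of 2.6) (value of joint lock_nut above 3.2 rad and value of joint valve_pin below 0.0015 m and value of joint gauge_needle above 2.4 rad); the robot touches nothing.
It fails at once if the pin is pushed with more than 40 N (contact force between any of the fingers, the arm and valve_pin above 40 N).
It fails at once if the smaller tank is touched (more than 1 N) (contact force between anything else and small_tank above 1 N).
It fails at once if the multimeter, the fan or the screwdriver is moved by more than 20 mm (distance of any of multimeter, case_fan, screwdriver from where it was at the start of the episode above 0.02 m).
It also fails if it takes over 67 s, if anything falls off the work surface, if the arm or the gripper's body presses on something with over 40 N, if the wrist force passes 120 N, or if a joint passes its speed limit or range.

ROBOT

A 6-joint arm with a two-finger parallel gripper is mounted at the origin on the work surface. World frame = base frame: x ahead of the robot, y to its left, z up, the work surface at z = 0. Lengths are in m, angles in rad, forces in N, time in s.
With the tool pointing down it reaches from about 0.4 to 0.825 m from the base axis. Payload 7 kg.
Tool frame: the origin (TCP) lies at the very end of the fingers, on their centre line; the grasp point (between the pads) lies 19 mm behind it; z points along the fingers, y is the direction in which the jaws open and shut (so a half turn about z gives the same grasp; the last joint's range is limited). The gripper opens to 88 mm and grips with 3 to 60 N. Pads are 19 mm wide; open, the fingers measure 130 mm over their backs; the gripper's body (78 mm by 193 mm) begins 47 mm behind the grasp point.
Start: joints at [1.467, 0.359, 0.012, 0, -1.224, -0.288], TCP at [0.258, 0.624, 0.227] pointing down, gripper open.
Joint ranges: [-3.07, 3.07], [-1.43, 2.12], [-1.02, 1.25], [-3.03, 1.67], [-3.05, -0], [-3.03, 3.03]. Speed limits (rad/s): [2.39, 2.39, 3.01, 3.14, 3.14, 3.14].

INTERFACE

Orientations are given as [roll, pitch, yaw] about the fixed x, y, z axes, in that order (R = Rz(yaw) Ry(pitch) Rx(roll)).
In Python, from station import arm gives the robot as it stands.
- The arm moves only by the shell command python3 -m inch 'ROWS' [FORCE]. ROWS is text: rows parted by semicolons, each of 7 numbers parted by spaces: the closure, from 0 (fully open) to 1 (shut), then the shift along the tool's x, y, z each as a share of 300 mm, from -1 to 1, then the turn, a rotation vector about the tool's x, y, z each as a share of 60 degrees, from -1 to 1. In form: grip tx ty tz rx ry rz; .... A call has 1 to 12 rows; each row is the pose to reach, as a shift and turn from the pose commanded when the call began, along the tool's axes at that moment; what a row does not reach only later rows make up. A row lasts 1/10 s, in which the tool goes at most 50 mm and 8.59 degrees, less where a joint would pass 70% of its speed; a pose out of reach is approached as far as the arm can. A call with a number of a shift or a turn outside -1 to 1 is refused whole. A call with a gripper value outside its range is refused whole. The fingers move at their own pace and stop on an object; FORCE is the grip in N (left out, the last holds). Time passes only in rows, so rows that repeat a pose let the fingers close. It gives the time, the measured TCP pose, the force and the opening at its end, in the units of the state.
- arm.get_state(): the state, without advancing time (a new reading comes with each control period).
- arm.grab_frame(name): name is "scene" or "top" or "wrist"; returns a dict with "img" (480x640x3 uint8, red, green, blue), "range_z" (480x640 float32, m along the optical axis (not along the pixel's ray), 0 where there is no reading), "fx", "fy", "cx", "cy" (pixels), "extrinsics" (4x4, takes a point from world to camera coordinates); the wrist camera has in their place "tool_from_camera" (4x4, takes a point from camera to tool coordinates, whose origin is the TCP and whose axes are the flange's). Camera axes: x right, y up, looking along -z (the intrinsics and any distortion apply to the point x, -y, -z); pixel columns grow to the right and rows downward; lengths in m; the calibration is good to about 2 mm. The wrist camera is an equidistant fisheye: a pixel r from the principal point sees the ray r / f radians off the axis. A picture is of the moment at which its call begins: read the wrist's pose just before it.
- arm.job_done(): hands the job in, once; it reports no verdict.
The state is a dict: "t": time; "q": joint angles; "qd": joint speeds; "joint_efforts": joint torques, N m; "eef_pos": TCP position; "ee_rot": TCP orientation; "force": force on the tool from outside, world axes, zero at the start; "moment": the same for the moment, N m; "width": finger opening in m.
Only numpy, scipy, OpenCV 4.12 (cv2) and the standard library are available. Lean on these libraries where they do the work, as an engineer would, in place of code of your own. Each camera call takes 0.05 s, during which the arm holds its last target.

## Working session

There is one attempt and no reset: what is moved stays moved. The work goes in short steps, Python scripts to look and compute and a shell command to move; the robot and the scene stay as the last step left them, time stands still between calls to the robot, and variables do not carry over. Pictures are saved under pics/ and viewed, and the job is handed in when it is done.

```bash
ls; mkdir -p pics; python3 - <<'E'
from station import arm
import cv2,numpy as np
s=arm.get_state();print({k:np.round(v,3) for k,v in s.items()})
for n in("scene","top"):
    f=arm.grab_frame(n);cv2.imwrite(f"pics/{n}0.png",f["img"][:,:,::-1]);np.savez(f"{n}0.npz",**f)
    print(n,f["fx"],f["fy"],f["cx"],f["cy"],np.round(f["extrinsics"],3).tolist(),[k for k in f])
E
```

```text
pics
{'t': np.float64(0.0), 'q': array([ 1.467,  0.359,  0.011, -0.   , -1.224, -0.288]), 'qd': array([-0.002,  0.001, -0.002,  0.001, -0.   , -0.001]), 'joint_efforts': array([ 1.0000e-03, -5.8271e+01,  2.9305e+01,  6.9970e+00,  7.0000e-03,
       -0.0000e+00]), 'eef_pos': array([0.258, 0.623, 0.226]), 'ee_rot': array([ 3.14 , -0.   , -0.392]), 'force': array([-0.106, -0.18 ,  0.011]), 'moment': array([-0.048, -0.038, -0.006]), 'width': np.float64(0.088)}
scene 452.67525097044216 452.67525097044216 329.4028499862981 241.98050450688893 [[0.465, 0.885, -0.005, -0.261], [-0.662, 0.352, 0.661, 0.254], [0.587, -0.304, 0.75, -1.438], [0.0, 0.0, 0.0, 1.0]] ['img', 'range_z', 'fx', 'fy', 'cx', 'cy', 'extrinsics']
top 491.9232711277278 491.9232711277278 319.59325352781013 244.11461806872254 [[-0.014, -1.0, -0.011, -0.002], [0.986, -0.016, 0.167, -0.568], [-0.167, -0.009, 0.986, -1.293], [0.0, 0.0, 0.0, 1.0]] ['img', 'range_z', 'fx', 'fy', 'cx', 'cy', 'extrinsics']
```

View pics/scene0.png

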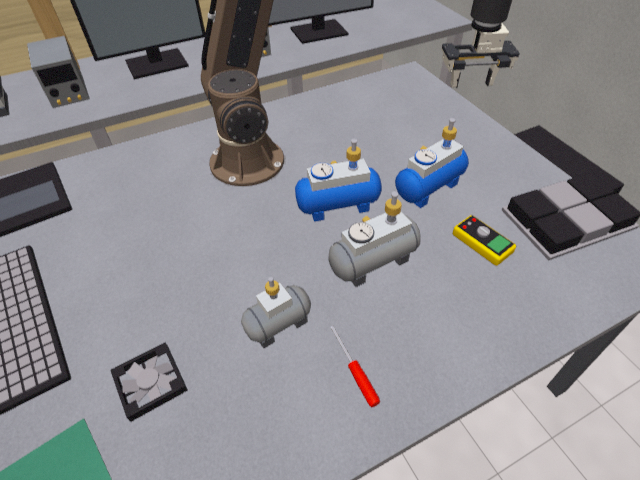

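View pics/top0.png

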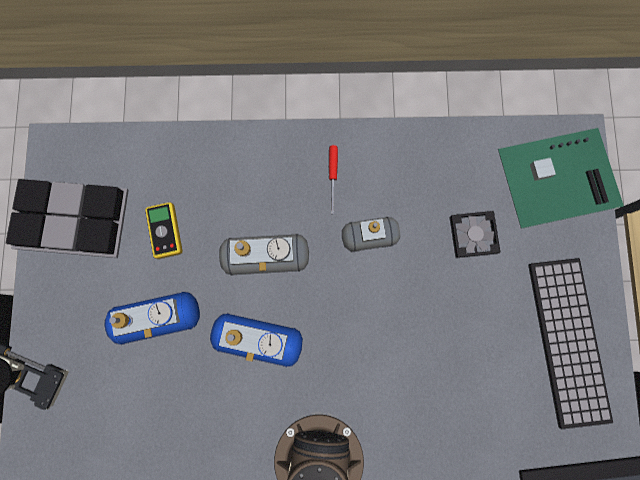

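Candidates (top view): two blue tanks with gauges at (152,317) and (256,340), a large grey tank with a gauge at (264,254), and a small grey tank with no gauge at (371,233). The grey one at (264,254) fits, since it is large, grey and has a dial. I'll enlarge it to confirm, then measure.

```bash
cat > h.py <<'E'
import numpy as np,cv2
def ray(f,u,v):
    E=np.array(f["extrinsics"]);R,t=E[:3,:3],E[:3,3]
    d=np.array([(u-f["cx"])/f["fx"],-(v-f["cy"])/f["fy"],-1.0])
    return -R.T@t, R.T@d
def onplane(f,u,v,z):
    o,d=ray(f,u,v); return o+d*(z-o[2])/d[2]
def pt(f,u,v):
    o,d=ray(f,u,v); return o+d*float(f["range_z"][int(round(v)),int(round(u))])
def proj(f,p):
    E=np.array(f["extrinsics"]);c=E[:3,:3]@p+E[:3,3]
    return f["cx"]+f["fx"]*c[0]/-c[2], f["cy"]-f["fy"]*c[1]/-c[2]
def two(r1,r2):
    (o1,d1),(o2,d2)=r1,r2
    s=np.linalg.lstsq(np.c_[d1,-d2],o2-o1,rcond=None)[0]
    a=o1+d1*s[0];b=o2+d2*s[1];return (a+b)/2,np.linalg.norm(a-b)
def cloud(f):
    v,u=np.mgrid[0:480,0:640]; E=np.array(f["extrinsics"]);R,t=E[:3,:3],E[:3,3]
    z=f["range_z"]; d=np.stack([(u-f["cx"])/f["fx"],-(v-f["cy"])/f["fy"],-np.ones_like(z)],-1)*z[...,None]
    return (d-t)@R
E
python3 - <<'E'
from h import *
T=dict(np.load("top0.npz"));S=dict(np.load("scene0.npz"))
crops=[]
for f,(x0,y0,x1,y1) in((T,(205,220,325,290)),(S,(320,180,440,290))):
    c=f["img"][y0:y1,x0:x1,::-1]; crops.append(cv2.resize(c,None,fx=5 if f is T else 4,fy=5 if f is T else 4,interpolation=cv2.INTER_CUBIC)[:, :600])
cv2.imwrite("pics/ct.png",crops[0]);cv2.imwrite("pics/cs.png",crops[1])
for n,f,(x0,y0,x1,y1) in(("top",T,(215,230,315,280)),("scene",S,(320,180,430,290))):
    P=cloud(f)[y0:y1,x0:x1]; ok=f["range_z"][y0:y1,x0:x1]>0
    hsv=cv2.cvtColor(f["img"],cv2.COLOR_RGB2HSV)[y0:y1,x0:x1]
    br=(hsv[...,0]>12)&(hsv[...,0]<28)&(hsv[...,1]>110)&ok
    m=br&(P[...,2]>.155); print(n,"nut",m.sum(),P[m].mean(0).round(4),P[m].min(0).round(3),P[m].max(0).round(3))
    m=ok&(P[...,2]>.205);print("pin",m.sum(),P[m].mean(0).round(4),P[m].min(0).round(3),P[m].max(0).round(3))
    m=ok&(abs(P[...,2]-.135)<.004)
    if m.sum(): 
        r=cv2.minAreaRect((P[m][:,:2]*1000).astype(np.float32)); print("block",r)
    m=ok&(abs(P[...,2]-.149)<.003);print("gauge",m.sum(),P[m].mean(0).round(4))
E
```

```text
top nut 127 [0.5354 0.1748 0.1914] [0.52  0.16  0.174] [0.555 0.195 0.209]
pin 38 [0.5371 0.1782 0.2207] [0.53  0.172 0.209] [0.544 0.186 0.226]
block ((529.3829956054688, 138.31521606445312), (80.25371551513672, 158.5392608642578), 0.859073281288147)
gauge 166 [0.5412 0.0932 0.1479]
scene nut 195 [0.5441 0.1717 0.1872] [0.521 0.159 0.159] [0.556 0.193 0.196]
pin 58 [0.539  0.1764 0.2184] [0.531 0.17  0.205] [0.545 0.186 0.226]
block ((448.390380859375, 134.29824829101562), (243.94412231445312, 161.68414306640625), 2.541531801223755)
gauge 330 [0.5419 0.0962 0.1478]
```

View pics/ct.png

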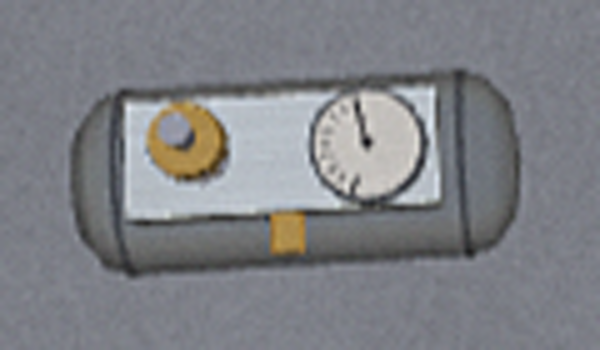

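View pics/cs.png

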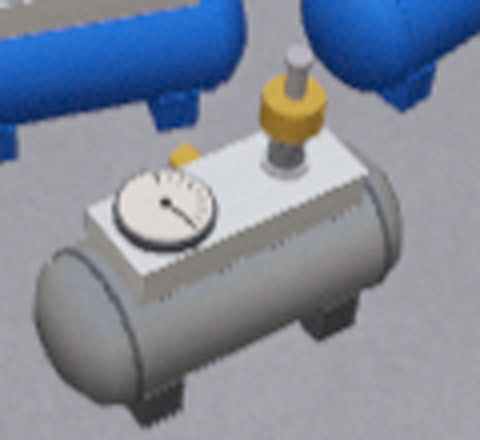

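The crops confirm it: grey tank, white dial at top-view crop (367,142), brass nut at (187,140) with the pin rising from it, gauge needle up. Next I refine the axis from two views and work out the approach.

```bash
cat >> h.py <<'E'
from scipy.spatial.transform import Rotation as Ro
def rot(s): return Ro.from_euler('xyz',s["ee_rot"])
def plan(s,p,yaw=None):
    R=rot(s).as_matrix(); d=R.T@(np.array(p)-s["eef_pos"])/0.3
    r=np.zeros(3)
    if yaw is not None:
        # yaw change about world z in tool axes
        y0=np.arctan2(R[1,0],R[0,0]); r=R.T@np.array([0,0,yaw-y0])/np.radians(60)
    print("shift shares",d.round(4),"turn shares",r.round(4))
E
python3 - <<'E'
from h import *
from station import arm
T=dict(np.load("top0.npz"));S=dict(np.load("scene0.npz"))
c={}
for n,f,(x0,y0,x1,y1) in(("top",T,(215,230,315,280)),("scene",S,(320,180,430,290))):
    P=cloud(f); m=np.zeros((480,640),bool);m[y0:y1,x0:x1]=True
    pin=m&(P[...,2]>.216)&(f["range_z"]>0); v,u=np.where(pin); c[n]=(u.mean(),v.mean())
    hsv=cv2.cvtColor(f["img"],cv2.COLOR_RGB2HSV); br=m&(hsv[...,0]>12)&(hsv[...,0]<28)&(hsv[...,1]>110)&(P[...,2]>.155)
    # nut-top plane fit by min enclosing circle of upper face
    q=P[br&(P[...,2]>.186)]; print(n,"pin px",c[n],"plane",onplane(f,*c[n],.221).round(4), "nut circ",cv2.minEnclosingCircle((q[:,:2]*1000).astype(np.float32)))
print(two(ray(T,*c["top"]),ray(S,*c["scene"])))
# heights in way
P=cloud(T);m=(T["range_z"]>0)&(P[...,2]>.2);print("max z between", [ (p.round(2).tolist()) for p in P[m][::15]])
plan(arm.get_state(),[.538,.177,.32],-3.2)
E
```

```text
top pin px (np.float64(239.31428571428572), np.float64(245.68571428571428)) plane [0.5377 0.1785 0.221 ] nut circ ((538.1552734375, 177.78384399414062), 18.401247024536133)
scene pin px (np.float64(394.2894736842105), np.float64(193.73684210526315)) plane [0.5366 0.1777 0.221 ] nut circ ((829.348876953125, -58.08421325683594), 387.0672302246094)
(array([0.53727653, 0.1778758 , 0.22165104]), np.float64(0.0011498961044330602))
max z between [[0.54, 0.18, 0.22], [0.54, 0.17, 0.22], [0.53, 0.18, 0.22], [0.37, 0.47, 0.22], [0.37, 0.48, 0.22], [0.37, 0.47, 0.22], [0.36, 0.47, 0.22], [0.33, 0.2, 0.22], [0.32, 0.2, 0.22], [0.32, 0.67, 0.3], [0.31, 0.67, 0.31], [0.31, 0.65, 0.31], [0.31, 0.65, 0.3], [0.31, 0.66, 0.32], [0.3, 0.66, 0.31], [0.3, 0.65, 0.31], [0.3, 0.64, 0.31], [0.3, 0.65, 0.3], [0.3, 0.65, 0.31], [0.29, 0.65, 0.32], [0.29, 0.63, 0.3], [0.29, 0.64, 0.31], [0.29, 0.61, 0.38], [0.29, 0.63, 0.31], [0.29, 0.6, 0.38], [0.29, 0.62, 0.31], [0.29, 0.6, 0.38], [0.28, 0.62, 0.31], [0.29, 0.59, 0.39], [0.28, 0.62, 0.31], [0.29, 0.6, 0.4], [0.28, 0.62, 0.32], [0.28, 0.59, 0.31], [0.28, 0.61
[... 5320 characters left out ...]
5, -0.01, 0.28], [0.05, -0.04, 0.28], [0.05, 0.05, 0.28], [0.05, 0.02, 0.28], [0.04, -0.01, 0.28], [0.04, -0.05, 0.28], [0.04, 0.04, 0.27], [0.04, 0.01, 0.28], [0.04, -0.02, 0.28], [0.04, -0.05, 0.27], [0.04, 0.04, 0.28], [0.04, 0.01, 0.28], [0.04, -0.02, 0.28], [0.04, -0.05, 0.27], [0.04, 0.04, 0.28], [0.04, 0.01, 0.28], [0.04, -0.02, 0.28], [0.04, -0.05, 0.27], [0.04, 0.04, 0.28], [0.04, 0.01, 0.28], [0.04, -0.02, 0.27], [0.03, -0.06, 0.27], [0.04, 0.04, 0.28], [0.04, 0.01, 0.28], [0.03, -0.02, 0.28], [0.03, -0.06, 0.26], [0.03, 0.04, 0.28], [0.03, 0.01, 0.28], [0.03, -0.02, 0.28], [0.03, -0.06, 0.28]]
shift shares [ 1.4322  1.0188 -0.3126] turn shares [-4.0000e-04 -4.0000e-03  2.6815e+00]
```

Axis ≈ (0.5375, 0.178) and pin top 0.2217, with the two views agreeing to about 1 mm. I'll rise first, then cross.

```bash
python3 -m inch '0 0 0 -0.17 0 0 0; 0 0 0 -0.33 0 0 0; 0 0.17 0.12 -0.33 0 0 0.14; 0 0.34 0.24 -0.33 0 0 0.28; 0 0.5 0.36 -0.33 0 0 0.42; 0 0.65 0.46 -0.33 0 0 0.56; 0 0.8 0.56 -0.33 0 0 0.7; 0 0.9 0.64 -0.33 0 0 0.84; 0 0.95 0.68 -0.33 0 0 0.98; 0 0.95 0.68 -0.33 0 0 1; 0 0.95 0.68 -0.33 0 0 1' 30; python3 - <<'E'
from h import *
from station import arm
s=arm.get_state();print(s["q"].round(3));plan(s,[.5375,.178,.32],-3.2)
E
```

```text
t: 1.2
eef_pos: [0.4438, 0.3253, 0.3255]
ee_rot: [3.141, 0.0, -1.441]
force: [-0.3, 1.1, 0.0]
width: 0.0875
[ 0.988  0.103 -0.101 -0.    -1.367 -0.859]
shift shares [ 0.5271 -0.2465  0.0182] turn shares [ 3.0000e-04 -3.0000e-04  1.6793e+00]
```

```bash
python3 -m inch '0 0.14 -0.06 0 0 0 0.14; 0 0.28 -0.12 0 0 0 0.28; 0 0.4 -0.18 0 0 0 0.42; 0 0.5 -0.24 0 0 0 0.56; 0 0.526 -0.246 0 0 0 0.7; 0 0.526 -0.246 0 0 0 0.84; 0 0.526 -0.246 0 0 0 0.95; 0 0.526 -0.246 0 0 0 0.95; 0 0.526 -0.246 0 0 0 0.95; 0 0.526 -0.246 0 0 0 0.95'; python3 - <<'E'
from h import *
from station import arm
s=arm.get_state();print(s["q"].round(3));plan(s,[.5375,.178,.32],-3.2)
E
```

```text
t: 2.2
eef_pos: [0.537, 0.1805, 0.3254]
ee_rot: [3.142, -0.0, -2.43]
force: [-0.3, -0.1, 0.6]
width: 0.0875
[ 0.67   0.131 -0.068 -0.    -1.372 -1.528]
shift shares [ 0.004  -0.0073  0.018 ] turn shares [-2.000e-04 -0.000e+00  7.356e-01]
```

```bash
python3 -m inch '0 0.004 -0.007 0 0 0 0.14; 0 0.004 -0.007 0 0 0 0.28; 0 0.004 -0.007 0 0 0 0.42; 0 0.004 -0.007 0 0 0 0.56; 0 0.004 -0.007 0 0 0 0.7; 0 0.004 -0.007 0 0 0 0.73; 0 0.004 -0.007 0 0 0 0.73; 0 0.004 -0.007 0 0 0 0.73'; python3 - <<'E'
from h import *
from station import arm
s=arm.get_state();print(s["q"].round(3));plan(s,[.5375,.178,.32],-3.2)
f=arm.grab_frame("wrist");cv2.imwrite("pics/w1.png",f["img"][:,:,::-1]);np.savez("w1.npz",pos=s["eef_pos"],rot=s["ee_rot"],**f)
print(f["fx"],f["cx"],f["cy"],f["tool_from_camera"].round(3).tolist())
E
```

```text
t: 3.0
eef_pos: [0.5375, 0.1776, 0.3256]
ee_rot: [3.142, 0.0, 3.088]
force: [-0.3, 0.2, -0.8]
width: 0.0875
[ 0.665  0.13  -0.069 -0.    -1.372 -2.289]
shift shares [0.0002 0.0014 0.0185] turn shares [ 1.0000e-04 -2.0000e-04  6.0044e+00]
371.64829954431775 323.44200419501334 244.89177097397112 [[-0.0, 0.962, 0.271, 0.073], [1.0, 0.0, 0.0, 0.0], [0.0, 0.271, -0.962, -0.158], [0.0, 0.0, 0.0, 1.0]]
```

View pics/w1.png

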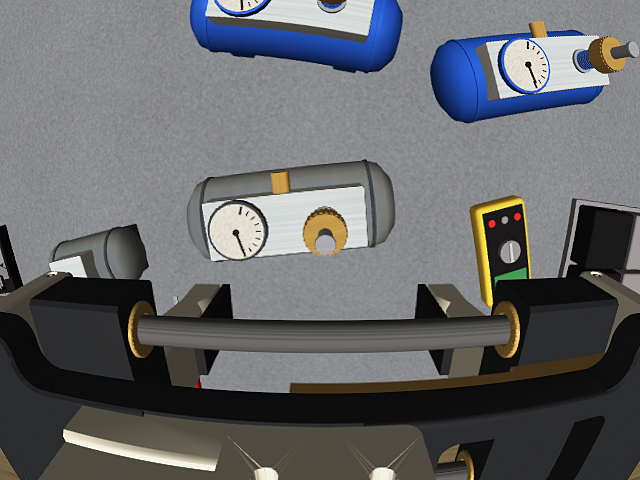

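The wrist view shows the grey tank with pin top at about (325,243), centred between the open fingers (columns ~220 and ~430). I'll cross-check the axis from this view.

```bash
cat >> h.py <<'E'
def wray(f,pos,rotv,u,v):
    x=(u-f["cx"]);y=(v-f["cy"]);r=np.hypot(x,y);th=r/f["fx"]
    d=np.array([np.sin(th)*x/r,-np.sin(th)*y/r,-np.cos(th)])
    M=np.array(f["tool_from_camera"]);R=Ro.from_euler('xyz',rotv).as_matrix()
    return pos+R@M[:3,3], R@M[:3,:3]@d
E
python3 - <<'E'
from h import *
f=dict(np.load("w1.npz"));im=f["img"]
c=cv2.resize(im[195:270,280:365,::-1],None,fx=7,fy=7,interpolation=cv2.INTER_CUBIC);cv2.imwrite("pics/w1c.png",c)
hsv=cv2.cvtColor(im,cv2.COLOR_RGB2HSV)[195:270,290:360]
z=f["range_z"][195:270,290:360]
m=(hsv[...,1]<60)&(z>0)&(z<z[z>0].min()+.006)
v,u=np.where(m);u=u.mean()+290;v=v.mean()+195
o,d=wray(f,f["pos"],f["rot"],u,v);print("pin px",u,v,m.sum(),(o+d*(.222-o[2])/d[2]).round(4))
E
```

```text
pin px 324.8702064896755 243.5486725663717 339 [0.5372 0.1788 0.222 ]
```

View pics/w1c.png

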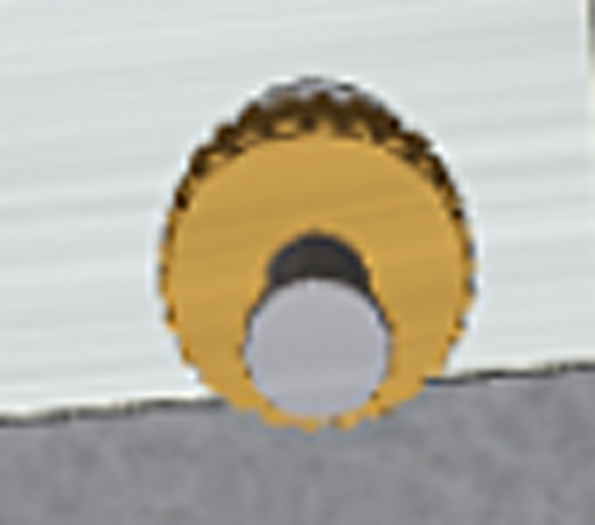

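```bash
python3 -m inch '0.1 0 0.003 0.1 0 0 0; 0.2 0 0.003 0.2 0 0 0; 0.3 0 0.003 0.3 0 0 0; 0.3 0 0.003 0.38 0 0 0; 0.3 0 0.003 0.45 0 0 0; 0.3 0 0.003 0.5 0 0 0; 0.3 0 0.003 0.539 0 0 0; 0.3 0 0.003 0.539 0 0 0; 0.3 0 0.003 0.539 0 0 0' 30; python3 - <<'E'
from h import *
from station import arm
s=arm.get_state();print(s["moment"].round(3))
f=arm.grab_frame("scene");cv2.imwrite("pics/s2.png",cv2.resize(f["img"][120:300,300:500,::-1],None,fx=3,fy=3))
E
```

```text
t: 3.95
eef_pos: [0.538, 0.1784, 0.1644]
ee_rot: [3.142, 0.001, 3.086]
force: [-0.3, 0.4, 0.9]
width: 0.061
[ 0.103 -0.241  0.008]
```

View pics/s2.png

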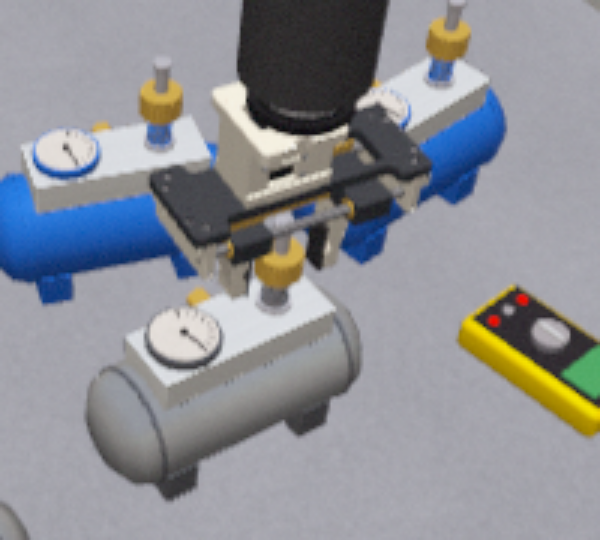

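The fingers straddle the nut (crop ~(278,262)) and the pin stands clear below the body. Now I close.

```bash
python3 -m inch '0.65 0 0 0 0 0 0; 0.65 0 0 0 0 0 0; 0.65 0 0 0 0 0 0; 0.65 0 0 0 0 0 0; 0.65 0 0 0 0 0 0; 0.65 0 0 0 0 0 0' 30; python3 -c "
from station import arm
s=arm.get_state();print(s['moment'].round(3),s['width'])"
```

```text
t: 4.6
eef_pos: [0.5378, 0.1786, 0.1641]
ee_rot: [3.141, 0.0, 3.085]
force: [-1.3, 2.2, 2.4]
width: 0.0351
[0.868 0.3   0.019] 0.03513478601419037
```

Gripped (width 35 mm). I'll turn counter-clockwise from above, which is −rz in the tool frame, and lift 1.6 mm/rad.

```bash
python3 -m inch '0.65 0 0 -0.0004 0 0 -0.08; 0.65 0 0 -0.0009 0 0 -0.16; 0.65 0 0 -0.0013 0 0 -0.24; 0.65 0 0 -0.0018 0 0 -0.32; 0.65 0 0 -0.0022 0 0 -0.4; 0.65 0 0 -0.0028 0 0 -0.5; 0.65 0 0 -0.0034 0 0 -0.6; 0.65 0 0 -0.0039 0 0 -0.7; 0.65 0 0 -0.0045 0 0 -0.8; 0.65 0 0 -0.005 0 0 -0.9; 0.65 0 0 -0.0056 0 0 -1; 0.65 0 0 -0.0056 0 0 -1' 30; python3 - <<'E'
from h import *
from station import arm
s=arm.get_state();print(s["moment"].round(3),s["q"].round(3))
f=arm.grab_frame("wrist");cv2.imwrite("pics/w3.png",f["img"][:,:,::-1])
E
```

```text
t: 5.8
eef_pos: [0.538, 0.1782, 0.1658]
ee_rot: [-3.141, 0.0, -2.149]
force: [-0.1, -0.0, 2.2]
width: 0.0351
[ 0.084 -0.354  0.061] [ 6.650e-01  2.300e-01 -3.170e-01  1.000e-03 -1.024e+00 -1.244e+00]
```

View pics/w3.png

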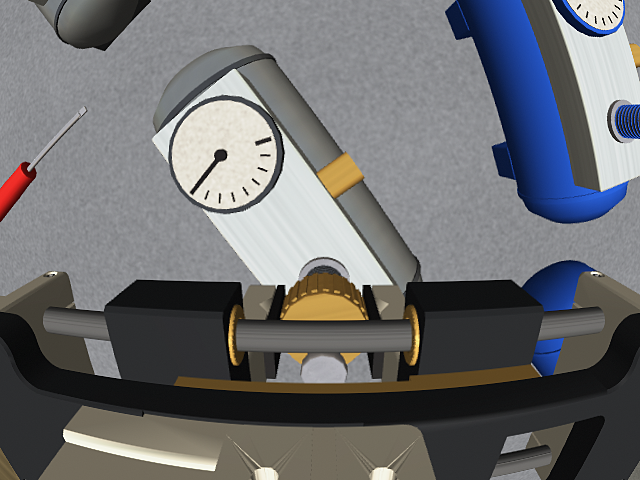

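The pads hold the nut at (323,310), and the moment of 0.061 N m matches the nut's stiffness. I'll keep turning.

```bash
python3 -m inch '0.65 0 0 -0.0004 0 0 -0.08; 0.65 0 0 -0.0009 0 0 -0.16; 0.65 0 0 -0.0013 0 0 -0.24; 0.65 0 0 -0.0018 0 0 -0.32; 0.65 0 0 -0.0022 0 0 -0.4; 0.65 0 0 -0.0028 0 0 -0.5; 0.65 0 0 -0.0034 0 0 -0.6; 0.65 0 0 -0.0039 0 0 -0.7; 0.65 0 0 -0.0045 0 0 -0.8; 0.65 0 0 -0.005 0 0 -0.9; 0.65 0 0 -0.0056 0 0 -1; 0.65 0 0 -0.0056 0 0 -1'; python3 -c "
from station import arm
s=arm.get_state();print(s['moment'].round(3),s['q'].round(2))"
```

```text
t: 7.05
eef_pos: [0.5385, 0.1782, 0.1676]
ee_rot: [-3.14, -0.001, -1.105]
force: [5.1, -1.6, 0.3]
width: 0.0352
[-0.424 -1.606  0.064] [ 0.67  0.23 -0.31  0.   -1.03 -0.2 ]
```

```bash
python3 -m inch '0.65 0 0 -0.0004 0 0 -0.08; 0.65 0 0 -0.0009 0 0 -0.16; 0.65 0 0 -0.0013 0 0 -0.24; 0.65 0 0 -0.0018 0 0 -0.32; 0.65 0 0 -0.0022 0 0 -0.4; 0.65 0 0 -0.0028 0 0 -0.5; 0.65 0 0 -0.0034 0 0 -0.6; 0.65 0 0 -0.0039 0 0 -0.7; 0.65 0 0 -0.0045 0 0 -0.8; 0.65 0 0 -0.005 0 0 -0.9; 0.65 0 0 -0.0056 0 0 -1; 0.65 0 0 -0.0056 0 0 -1'; python3 -c "
from station import arm
s=arm.get_state();print(s['moment'].round(3),s['q'].round(2))"
```

```text
t: 8.25
eef_pos: [0.5388, 0.1786, 0.1693]
ee_rot: [-3.141, -0.002, -0.059]
force: [5.2, 0.1, -0.6]
width: 0.0356
[-0.014 -1.864  0.111] [ 0.67  0.23 -0.31  0.   -1.03  0.85]
```

```bash
python3 -m inch '0.65 0 0 -0.0005 0 0 -0.08; 0.65 0 0 -0.001 0 0 -0.16; 0.65 0 0 -0.0014 0 0 -0.24; 0.65 0 0 -0.0018 0 0 -0.3; 0.65 0 0 -0.0018 0 0 -0.3'; python3 -c "
from station import arm
s=arm.get_state();print(s['moment'].round(3),s['q'].round(2))"
```

```text
t: 8.75
eef_pos: [0.5388, 0.1788, 0.1698]
ee_rot: [-3.141, -0.002, 0.254]
force: [5.2, 0.6, -0.9]
width: 0.0355
[ 0.207 -1.8   -0.01 ] [ 0.67  0.23 -0.31  0.   -1.03  1.16]
```

```bash
python3 -m inch '0.65 0 0 -0.0004 0 0 -0.06; 0.65 0 0 -0.0008 0 0 -0.12; 0.65 0 0 -0.001 0 0 -0.18'; python3 -c "
from station import arm
s=arm.get_state();print(s['moment'].round(3),s['force'].round(1))"; python3 -m inch '0.65 0 0 -0.0002 0 0 -0.05; 0.65 0 0 -0.0004 0 0 -0.1; 0.65 0 0 -0.0006 0 0 -0.15; 0.65 0 0 -0.0006 0 0 -0.2'; python3 -c "
from station import arm
s=arm.get_state();print(s['moment'].round(3),s['q'].round(2))"
```

```text
t: 9.05
eef_pos: [0.5387, 0.1789, 0.17]
ee_rot: [-3.142, -0.002, 0.443]
force: [4.7, 1.2, -0.2]
width: 0.0352
[ 0.377 -1.686 -0.078] [ 4.7  1.2 -0.2]
t: 9.45
eef_pos: [0.5374, 0.1779, 0.1699]
ee_rot: [-3.141, 0.001, 0.651]
force: [0.7, -0.8, 4.1]
width: 0.0355
[-0.177 -0.501 -0.763] [ 0.67  0.23 -0.31 -0.   -1.03  1.56]
```

The moment has jumped to −0.76 N m after 3.85 rad of turn, so the nut is against its stop. I'll hold briefly, open, rise clear of the pin and check.

```bash
python3 -m inch '0.65 0 0 0 0 0 0; 0.65 0 0 0 0 0 0; 0.3 0 0 0 0 0 0; 0.3 0 0 0 0 0 0; 0.3 0 0 0 0 0 0; 0.3 0 0 0 0 0 0; 0.3 0 0 -0.1 0 0 0; 0.3 0 0 -0.2 0 0 0; 0.3 0 0 -0.3 0 0 0; 0.3 0 0 -0.4 0 0 0;0.3 0 0 -0.4 0 0 0;0.3 0 0 -0.4 0 0 0'; python3 - <<'E'
from h import *
from station import arm
s=arm.get_state();print(s["q"].round(2))
f=arm.grab_frame("wrist");cv2.imwrite("pics/w4.png",f["img"][:,:,::-1]);np.savez("w4.npz",pos=s["eef_pos"],rot=s["ee_rot"],**f)
S=arm.grab_frame("scene");P=cloud(S);hsv=cv2.cvtColor(S["img"],cv2.COLOR_RGB2HSV)
m=np.zeros((480,640),bool);m[180:225,380:410]=True
br=m&(hsv[...,0]>12)&(hsv[...,0]<28)&(hsv[...,1]>110)&(P[...,2]>.155);print("nut z",P[br][:,2].min().round(4),P[br][:,2].max().round(4),br.sum(), np.percentile(P[br][:,2],[10,50,90]).round(4))
S0=dict(np.load("scene0.npz"));P=cloud(S0);hsv=cv2.cvtColor(S0["img"],cv2.COLOR_RGB2HSV)
br=m&(hsv[...,0]>12)&(hsv[...,0]<28)&(hsv[...,1]>110)&(P[...,2]>.155);print("before",P[br][:,2].min().round(4),P[br][:,2].max().round(4),br.sum(), np.percentile(P[br][:,2],[10,50,90]).round(4))
cv2.imwrite("pics/s4.png",cv2.resize(np.hstack([S0["img"][170:290,320:440],S["img"][170:290,320:440]])[:,:,::-1],None,fx=3,fy=3))
E
```

```text
t: 10.65
eef_pos: [0.5377, 0.1785, 0.2903]
ee_rot: [-3.141, -0.001, 0.655]
force: [-0.2, 1.0, -1.0]
width: 0.0613
[ 0.67  0.14 -0.13 -0.   -1.29  1.56]
nut z 0.1688 0.2026 200 [0.181  0.1969 0.2006]
before 0.1591 0.9091 197 [0.1754 0.1909 0.1946]
```

View pics/s4.png

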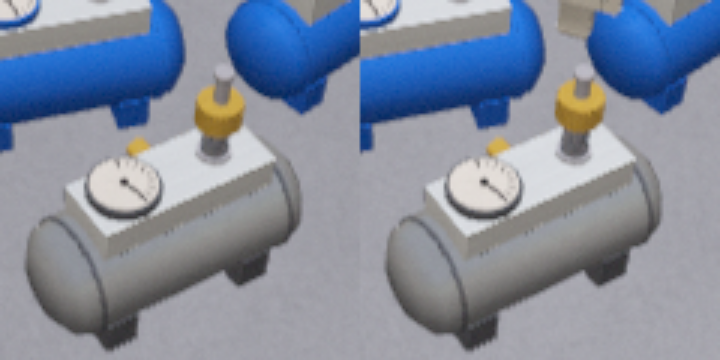

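View pics/w4.png

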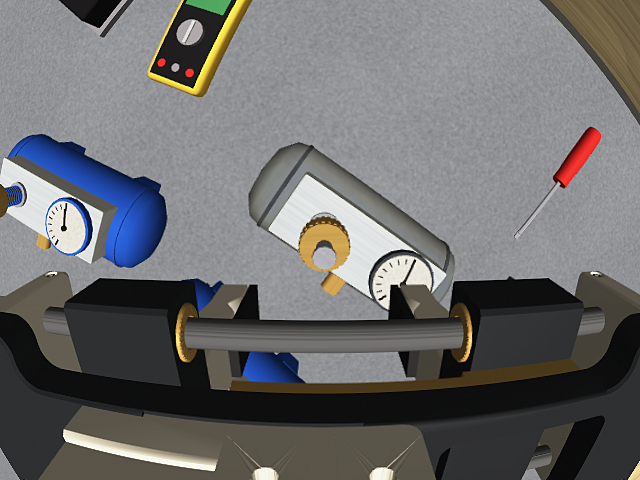

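The nut has risen about 6 mm in the depth data (median 0.1909→0.1969), with the pin still up and the needle still at pressure. Now I shut the fingers and descend to just above the pin.

```bash
python3 -m inch '1 0 0 0 0 0 0; 1 0 0 0 0 0 0; 1 0 0 0 0 0 0; 1 0 0 0 0 0 0; 1 0 0 0.05 0 0 0; 1 0 0 0.1 0 0 0; 1 0 0 0.15 0 0 0; 1 0 0 0.18 0 0 0; 1 0 0 0.2 0 0 0; 1 0 0 0.2 0 0 0' 30; python3 - <<'E'
from h import *
from station import arm
s=arm.get_state();print(s["force"].round(2))
S=arm.grab_frame("scene");cv2.imwrite("pics/s5.png",cv2.resize(S["img"][140:240,340:450,::-1],None,fx=5,fy=5))
E
```

```text
t: 11.75
eef_pos: [0.5375, 0.1781, 0.2293]
ee_rot: [-3.142, 0.001, 0.655]
force: [-0.3, 0.2, -0.2]
width: 0.0006
[-0.26  0.2  -0.16]
```

View pics/s5.png

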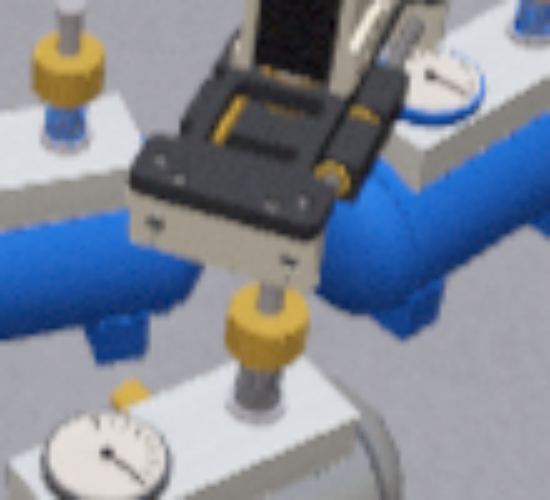

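The shut fingers are right above the pin, so I creep down in small steps.

```bash
python3 -m inch '1 0 0 0.01 0 0 0; 1 0 0 0.02 0 0 0; 1 0 0 0.027 0 0 0; 1 0 0 0.033 0 0 0; 1 0 0 0.033 0 0 0'; python3 -m inch '1 0 0 0.003 0 0 0; 1 0 0 0.006 0 0 0; 1 0 0 0.009 0 0 0; 1 0 0 0.009 0 0 0'
```

```text
t: 12.3
eef_pos: [0.5378, 0.1783, 0.2203]
ee_rot: [3.141, -0.0, 0.656]
force: [-1.5, -0.5, 3.4]
width: 0.0003
t: 12.7
eef_pos: [0.5378, 0.1783, 0.2175]
ee_rot: [3.141, -0.0, 0.656]
force: [-2.8, 0.4, 6.7]
width: 0.0004
```

The pin moves freely and the force is growing like a spring (3.4 → 6.7 N). I'll press the last few mm.

```bash
python3 -m inch '1 0 0 0.003 0 0 0; 1 0 0 0.006 0 0 0; 1 0 0 0.009 0 0 0; 1 0 0 0.009 0 0 0'; python3 -m inch '1 0 0 0.0015 0 0 0; 1 0 0 0.003 0 0 0; 1 0 0 0.003 0 0 0'
```

```text
t: 13.1
eef_pos: [0.5378, 0.1783, 0.215]
ee_rot: [3.141, -0.0, 0.656]
force: [-2.6, 0.8, 7.3]
width: 0.0006
t: 13.4
eef_pos: [0.5378, 0.1783, 0.2143]
ee_rot: [3.141, -0.001, 0.656]
force: [-3.1, 0.4, 6.2]
width: 0.0005
```

```bash
python3 -m inch '1 0 0 0.001 0 0 0; 1 0 0 0.002 0 0 0; 1 0 0 0.003 0 0 0'; python3 -m inch '1 0 0 0.001 0 0 0; 1 0 0 0.002 0 0 0; 1 0 0 0.002 0 0 0'
```

```text
t: 13.7
eef_pos: [0.5378, 0.1783, 0.2142]
ee_rot: [3.141, -0.001, 0.656]
force: [-6.4, -0.8, 13.5]
width: 0.0006
t: 14.0
eef_pos: [0.5379, 0.1783, 0.2142]
ee_rot: [3.141, -0.002, 0.656]
force: [-6.9, 0.5, 16.0]
width: 0.0006
```

TCP stalls at 0.2142 with 16 N, above the spring's 8 N, so the pin is on its stop. I'll hold about 3 s and look at the gauge.

```bash
python3 -m inch '1 0 0 0 0 0 0; 1 0 0 0 0 0 0; 1 0 0 0 0 0 0; 1 0 0 0 0 0 0; 1 0 0 0 0 0 0; 1 0 0 0 0 0 0; 1 0 0 0 0 0 0; 1 0 0 0 0 0 0; 1 0 0 0 0 0 0; 1 0 0 0 0 0 0; 1 0 0 0 0 0 0; 1 0 0 0 0 0 0'; python3 -m inch '1 0 0 0 0 0 0; 1 0 0 0 0 0 0; 1 0 0 0 0 0 0; 1 0 0 0 0 0 0; 1 0 0 0 0 0 0; 1 0 0 0 0 0 0; 1 0 0 0 0 0 0; 1 0 0 0 0 0 0; 1 0 0 0 0 0 0; 1 0 0 0 0 0 0; 1 0 0 0 0 0 0; 1 0 0 0 0 0 0'; python3 - <<'E'
from h import *
from station import arm
S=arm.grab_frame("scene");T=dict(np.load("scene0.npz"))
cv2.imwrite("pics/s6.png",cv2.resize(np.hstack([S["img"][160:280,330:440],T["img"][160:280,330:440]])[:,:,::-1],None,fx=3.5,fy=3.5))
E
```

```text
t: 15.2
eef_pos: [0.5379, 0.1783, 0.2142]
ee_rot: [3.141, -0.002, 0.656]
force: [-7.3, 1.1, 15.6]
width: 0.0005
t: 16.4
eef_pos: [0.5379, 0.1783, 0.2142]
ee_rot: [3.141, -0.002, 0.656]
force: [-6.6, 0.8, 16.7]
width: 0.0006
```

View pics/s6.png

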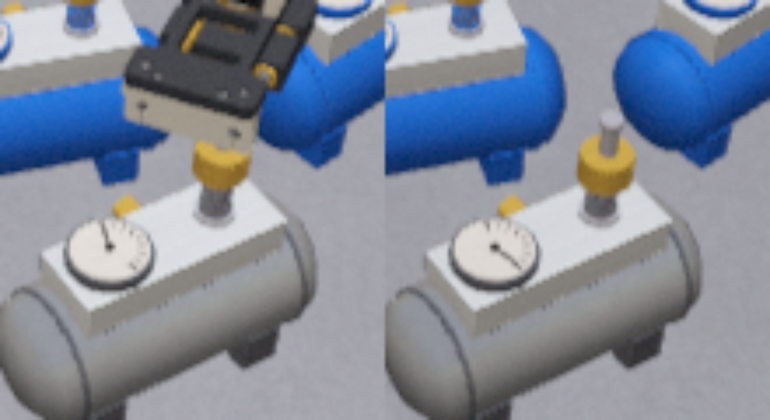

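The needle has swung from lower right (crop ~(518,265), before) to upper left (~(103,225), now), i.e. to zero. I'll let go, straight up.

```bash
python3 -m inch '1 0 0 0 0 0 0; 1 0 0 -0.01 0 0 0; 1 0 0 -0.02 0 0 0; 1 0 0 -0.03 0 0 0; 1 0 0 -0.05 0 0 0; 1 0 0 -0.1 0 0 0; 1 0 0 -0.2 0 0 0; 1 0 0 -0.3 0 0 0; 1 0 0 -0.4 0 0 0; 1 0 0 -0.4 0 0 0; 1 0 0 -0.4 0 0 0; 1 0 0 -0.4 0 0 0'; python3 - <<'E'
from h import *
from station import arm
s=arm.get_state();print(np.abs(s["qd"]).max())
W=arm.grab_frame("wrist");S=arm.grab_frame("scene");S0=dict(np.load("scene0.npz"))
cv2.imwrite("pics/w7.png",W["img"][:,:,::-1])
cv2.imwrite("pics/s7.png",cv2.resize(np.hstack([S["img"][160:280,330:440],S0["img"][160:280,330:440]])[:,:,::-1],None,fx=3.5,fy=3.5))
P=cloud(S)[175:225,380:412]; m=(S["range_z"][175:225,380:412]>0)&(np.hypot(P[...,0]-.5375,P[...,1]-.178)<.01)
print("pin top z",np.sort(P[m][:,2])[-8:].round(4))
P=cloud(S0)[175:225,380:412]; m=(S0["range_z"][175:225,380:412]>0)&(np.hypot(P[...,0]-.5375,P[...,1]-.178)<.01)
print("before",np.sort(P[m][:,2])[-8:].round(4))
# needle direction: dark pixels on gauge face projected to the gauge plane
for f in(S0,S):
    v,u=np.mgrid[215:250,340:385];pts=np.array([onplane(f,a,b,.148) for a,b in zip(u.ravel(),v.ravel())])
    g=np.array([.541,.0945]);d=pts[:,:2]-g;r=np.hypot(*d.T);dark=255.-f["img"][v.ravel(),u.ravel()].astype(float).mean(1)
    k=(r>.005)&(r<.018)&(dark>110); k2=d[k]; print("needle dir deg",np.degrees(np.arctan2(k2[:,1].sum(),k2[:,0].sum())).round(1),k.sum())
E
```

```text
t: 17.65
eef_pos: [0.5372, 0.178, 0.331]
ee_rot: [-3.141, 0.002, 0.655]
force: [0.5, 0.4, -0.1]
width: 0.0001
0.004641782753110764
pin top z [0.2243 0.2245 0.2246 0.2251 0.2253 0.2256 0.2258 0.226 ]
before [0.2243 0.2244 0.2246 0.2247 0.2249 0.2253 0.2261 0.2262]
needle dir deg 8.5 3
needle dir deg 172.7 4
```

View pics/w7.png

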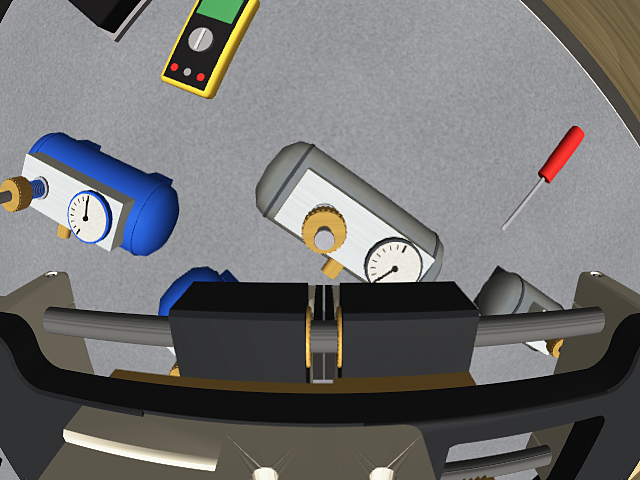

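View pics/s7.png

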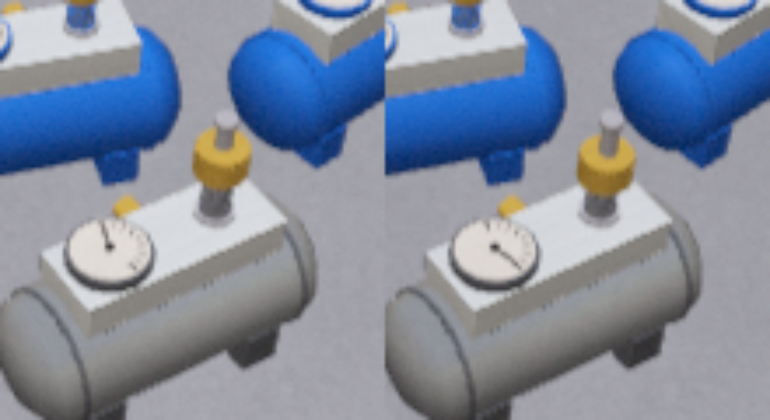

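Checks after the release:
- **Pin:** its top is back at its starting height (0.2243–0.2260 in both).
- **Needle:** in the wrist view it went from about 66° to about 214°, so roughly 148° (2.58 rad) counter-clockwise, which is zero.
- **Nut:** still high.
- **Arm:** at rest about 110 mm above everything.

I'm handing the job in.

```bash
python3 -c "
from station import arm
print(arm.job_done()); print(arm.get_state()['t'])"
```

```text
the job is handed in; nothing more can be done
None
the job is handed in; nothing more can be done
```

The large grey tank is vented and I handed the job in at about 18 s of the 67 s limit; no verdict was reported.

- **Lock nut:** I gripped it across a diameter and turned it counter-clockwise in one grasp by about 3.85 rad. The moment then jumped to −0.76 N m at the stop. The depth image shows the nut about 6 mm higher than at the start.
- **Valve pin:** I pressed it with the shut fingertips to its stop. The tool stalled at 0.2142 m, with an upward force of about 16 N against the 40 N limit. I held it there for over 2.4 s, then let go straight up, and its top reads the same height as at the start.
- **Gauge:** the wrist view, compared by eye, shows the needle turned about 148° (2.58 rad of 2.6).
- **Other things:** the moves stayed over the grey tank, and the multimeter, screwdriver and small tank look undisturbed in the last picture. I did not measure their positions, and the fan is not in that view.

**Check that disagreed:** a rough automatic reading of the needle gave about 164°. It used only 3–4 pixels of the scene image, so I went by the wrist view.

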